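# Call the technician and point out the flaws before firing

## Task

Press the call button on the table all the way down and let it come back up, to summon the kiln technician, then show which spots to check before firing: point straight down at the handle of the mug with the fingertips about 2 to 3 cm above it for two seconds, then in the same way point at the mouth of the narrow-necked vase, and finish still pointing there. The clay is soft: grasp nothing, touch no pot, do not point at the bowl or the plain cup, and leave the bottle and the spatula alone.

Things in the scene. Friction and masses are not known exactly. Their poses are not given: they have to be found in the camera images.
- call_top (a point): centre of the top face of the call button: a round grey plastic cap 40 mm across on a black housing fixed to the table, 56 mm across and 12 mm high; the cap top stands 22 mm above the table; this point moves down with the cap. It is the only button
- call (a joint): travel of the call button, m: 0 up, 0.006 fully pressed; a spring (5 N at full travel) returns it
- board: fixed plywood ware board 190 x 540 x 15 mm, its long side along its y axis, on which the four clay pots stand in one row about 135 mm apart, in any order; origin at the centre of its underside, on the table
- mug: mug of grey-brown clay, 76 mm across, 90 mm high, the only pot with a handle; its handle sticks out along its +x axis to 76 mm from the mug's axis, turned any way on the board; origin at the centre of its underside, z up
- mug_handle (a point): the point to show on the mug: top of the handle, midway out between the wall and the handle's outer end (56 mm from the mug's axis, 86 mm above its underside, 4 mm below the rim); the bar of the handle is 12 mm thick; z up
- vase: narrow-necked clay vase, tallest of the pots: 150 mm high, 74 mm across the belly, neck 30 mm across flaring to 38 mm at the mouth; origin at the centre of its underside, z up
- vase_mouth (a point): centre of the vase's mouth, at rim height (150 mm above its underside); z up
- bowl: open clay bowl, bystander, 104 mm across, 55 mm high; origin at the centre of its underside
- cup: plain straight clay cup without a handle, bystander, 70 mm across, 125 mm high; origin at the centre of its underside
- bottle: white drinking bottle with a steel cap, bystander, 68 mm across, 220 mm high, standing on the table; origin at the centre of its underside
- spatula: wooden-handled spatula lying on the table, bystander, 190 mm long along its x axis; origin on its underside
There are look-alikes about, which are no part of the job. Leave any purple look-alike of the mug alone. Of the things that look like the part that bears call_top, the middle-sized one is meant.

How it is judged (in metres and radians):
On the way, in this order (a step that is already met when the one before it is completed fails the run):
1. the call button is pressed down (4.5 mm or more) (value of joint call above 0.0045 m), for 0.05 s.
2. the button is back up (value of joint call below 0.0015 m), for 0.1 s.
3. the tool points straight down (within 30 degrees) at the mug's handle for 1.5 s: TCP within 20 mm sideways of the handle point and 21 to 65 mm above it (fingertips 2 to 46 mm above) (horizontal distance between the grasp point and mug_handle below 0.02 m and z of the grasp point in the frame of mug_handle between 0.021 and 0.065 m and angle between the grasp point's own z axis and vertical above 2.6 rad), for 1.5 s.
4. the tool points in the same way at the vase's mouth for 1.5 s (horizontal distance between the grasp point and vase_mouth below 0.02 m and z of the grasp point in the frame of vase_mouth between 0.021 and 0.065 m and angle between the grasp point's own z axis and vertical above 2.6 rad), for 1.5 s.
At the end, for the whole second after the job is handed in: the tool still points straight down (within 30 degrees) at the vase's mouth, TCP within 20 mm sideways and 21 to 65 mm above the rim; every pot upright and within 8 mm of where it stood, the button up, bottle and spatula within 15 mm of where they were (all of step 4 and distance of each of mug, vase, bowl, cup from where it was at the start of the episode below 0.008 m and angle between each of mug, vase, bowl, cup's own z axis and vertical below 0.08 rad and value of joint call below 0.0015 m and distance of each of bottle, spatula from where it was at the start of the episode below 0.015 m); the robot touches nothing.
It fails at once if the robot touches a pot (contact force between any of the fingers, the arm and mug above 0.3 N or contact force between any of the fingers, the arm and vase above 0.3 N or contact force between any of the fingers, the arm and bowl above 0.3 N or contact force between any of the fingers, the arm and cup above 0.3 N).
It fails at once if a pot is moved or tipped (not (distance of each of mug, vase, bowl, cup from where it was at the start of the episode below 0.008 m and angle between each of mug, vase, bowl, cup's own z axis and vertical below 0.08 rad)).
It fails at once if the tool points at the bowl or the plain cup (TCP within 25 mm sideways of its axis and less than 50 mm above its rim) ((horizontal distance between the grasp point and bowl below 0.025 m and z of the grasp point in the frame of bowl below 0.105 m) or (horizontal distance between the grasp point and cup below 0.025 m and z of the grasp point in the frame of cup below 0.175 m)).
It fails at once if the bottle or the spatula is moved (distance of any of bottle, spatula from where it was at the start of the episode above 0.015 m).
It also fails if it takes over 48 s, if anything falls off the work surface, if the arm or the gripper's body presses on something with over 40 N, if the wrist force passes 120 N, or if a joint passes its speed limit or range.

## Robot

A 6-joint arm with a two-finger parallel gripper is mounted at the origin on the work surface. World frame = base frame: x ahead of the robot, y to its left, z up, the work surface at z = 0. Lengths are in mm, angles in degrees, forces in N, time in s.
With the tool pointing down it reaches from about 300 to 850 mm from the base axis. Payload 4.2 kg.
Tool frame: the origin (TCP) lies between the finger pads, 19 mm behind the fingertips; this is the grasp point; z points along the fingers, y is the line along which they close (so a half turn about z gives the same grasp; the last joint's range is limited). The gripper opens to 91 mm and grips with 3 to 60 N. Pads are 32 mm wide; open, the fingers measure 118 mm over their backs; the gripper's body (76 mm by 178 mm) begins 60 mm behind the grasp point.
Start: joints at [-75.573, 18.312, 89.639, -0, 72.044, -1.146], TCP at [154.37, -553.905, 232.776] pointing down, gripper open.
Joint ranges: [-177.97, 177.97], [-48.28, 115.42], [12.27, 149.76], [-77.06, 257.06], [2.81, 150.46], [-146.56, 146.56]. Speed limits (degrees/s): [147.25, 147.25, 180, 180, 180, 180].

## Interface

Orientations are given as [roll, pitch, yaw] about the fixed x, y, z axes, in that order (R = Rz(yaw) Ry(pitch) Rx(roll)).
In Python, from workcell import env, optics gives the robot as it stands. The module is installed in compiled form; this text tells all that it offers.
- The arm moves only by the tool send_rows, never from a script. Its argument "targets" is a list that holds one entry, the list of rows, each a list of 7 numbers: the turn, a rotation vector about the world's x, y, z scaled (see below), then the shift along the world's x, y, z scaled (see below), then the closure, from -1 (fully open) to 1 (shut). In form: [[[rx, ry, rz, x, y, z, gripper], ...]]. A call has 1 to 12 rows; each row shifts and turns the commanded pose from where the row before left it; what a row does not reach is not made up. The controller multiplies each number of a shift by 0.2 m and each number of a turn by pi/2 rad. A row lasts 1/10 s, in which the tool goes at most 50 mm and 8.59 degrees, less where a joint would pass 70% of its speed; a pose out of reach is approached as far as the arm can. A call with a number of a shift or a turn outside -1 to 1 is refused whole. A call with a gripper value outside its range is refused whole. The fingers move at their own pace and stop on an object; "grip_force" is the grip in N (left out, the last holds). Time passes only in rows, so rows that do not move let the fingers close. It gives the time, the measured TCP pose, the force, the opening and the grip force at its end, in the units of the state.
- env.state(): the state, without advancing time (a new reading comes with each control period).
- optics.grab_frame(name): name is "scene" or "top"; returns (picture, depth): 384x512x3 uint8, red, green, blue; 384x512 float32, mm along the optical axis (not along the pixel's ray), 0 where there is no reading.
- optics.camera_info(name): a dict with "camera_matrix" (3x3 intrinsics, pixels), "R" (3x3) and "t" (3): a world point X has camera coordinates R X + t. Camera axes: x right, y down, z forward; pixel columns grow to the right and rows downward; lengths in mm; the calibration is good to about 2 mm. A picture is of the moment at which its call begins. camera_info takes no time and is no camera call.
- env.job_done(): hands the job in; it is judged then, once.
Trained networks look in the newest picture that a camera, given by its name, has taken for a name from the list of things; names that differ only in an ending like _2 or _b are one class to them, and where a whole thing is asked for, a point or a joint stands for the part that bears it (a point fixed in the world has none). Each returns a list of dicts, best first, with "conf" (0 to 1); they miss things now and then, are a little off and sometimes report something else, mostly with a low value. They report only what shows in the picture. A call takes as long as a camera call. They do not tell look-alikes from the thing itself.
- optics.silhouettes(camera, name): "mask" (384x512 bool, what is visible of it) and "at" ([column, row] in pixels, amid what is visible of it).
- optics.place_of(camera, name): "at" ([column, row] in pixels: a listed point, or the origin of a listed thing).
The state is a dict: "time_s": time; "qpos": joint angles; "qvel": joint speeds; "effort": joint torques, N m; "ee_pos": TCP position; "ee_rot": TCP orientation; "force": force on the tool from outside, world axes, zero at the start; "torque": the same for the moment, N m; "gripper_width": finger opening in mm; "gripper_force": force on a finger pad.
Only numpy, scipy, OpenCV 4.12 (cv2) and the standard library are available. Lean on these libraries where they do the work, as an engineer would, in place of code of your own. Each camera call takes 0.05 s, during which the arm holds its last target. There are 200 camera calls.

## Working session

There is one attempt and no reset: what is moved stays moved. The work goes in short steps, Python scripts to look and compute and a tool call to move; the robot and the scene stay as the last step left them, time stands still between calls to the robot, and variables do not carry over. Pictures are saved under pics/ and viewed, at most 10 in all, crops included, and the job is handed in when it is done.

Besides the shell and the picture viewer there is one more tool, called as name(argument=value, ...) on one line, values as JSON. send_rows: Moves the arm, as the interface text tells. Its arguments: {"type":"object","properties":{"targets":{"type":"array"},"grip_force":{"type":"number"}},"required":["targets"]}

```bash
mkdir -p pics; cat > h.py <<'E'
import numpy as np, cv2
from workcell import env, optics
def world(cam,u,v,d):
    c=optics.camera_info(cam);K=np.array(c["camera_matrix"]);R=np.array(c["R"]);t=np.array(c["t"])
    u,v,d=map(np.asarray,(u,v,d))
    P=np.stack([(u-K[0,2])/K[0,0]*d,(v-K[1,2])/K[1,1]*d,d],-1)
    return (P-t)@R
def atz(cam,uv,z):
    a=world(cam,uv[0],uv[1],1.0);b=world(cam,uv[0],uv[1],1000.0)
    return a+(b-a)*(z-a[2])/(b[2]-a[2])
def cloud(cam,depth,mask):
    v,u=np.nonzero(mask&(depth>0));return world(cam,u,v,depth[v,u])
E
python3 - <<'E'
from h import *
for c in("top","scene"):
    im,d=optics.grab_frame(c);cv2.imwrite(f"pics/{c}0.png",im[:,:,::-1]);np.save(f"{c}_d.npy",d)
    ci=optics.camera_info(c);print(c,"cam pos",(-np.array(ci["R"]).T@np.array(ci["t"])).round())
    for n in("call_top","mug","vase","bowl","cup","bottle","spatula"):
        for s in optics.silhouettes(c,n):
            P=cloud(c,d,s["mask"])
            if len(P)<5: continue
            hi=P[P[:,2]>np.percentile(P[:,2],97)-4]
            print(n,round(s["conf"],2),np.round(s["at"]),"n",len(P),"top",np.median(hi,0).round(),"lo",P.min(0).round(),"hi",P.max(0).round(),"col",im[s["mask"]].mean(0).round())
    for n in("call_top","mug_handle","vase_mouth"):
        print(n,[(round(p["conf"],2),np.round(p["at"],1).tolist()) for p in optics.place_of(c,n)])
print(env.state()["time_s"])
E
```

```text
top cam pos [408. -38. 873.]
call_top 0.83 [377. 266.] n 425 top [ 336. -294.   28.] lo [ 310. -321.   13.] hi [ 361. -268.   33.] col [54. 55. 52.]
call_top 0.6 [402. 217.] n 141 top [ 452. -369.   15.] lo [ 438. -385.    5.] hi [ 467. -354.   20.] col [57. 57. 55.]
mug 0.71 [252. 167.] n 1159 top [565.  -6. 104.] lo [522. -47.  11.] hi [609.  54. 107.] col [85. 72. 57.]
mug 0.59 [240. 264.] n 1070 top [351.  21.  89.] lo [309. -17.  -3.] hi [392.  87.  94.] col [55. 25. 69.]
vase 0.9 [138. 197.] n 1108 top [511. 256. 164.] lo [474. 218.  -3.] hi [560. 347. 168.] col [67. 57. 45.]
bowl 0.83 [307. 145.] n 1439 top [ 628. -144.   68.] lo [ 582. -188.   15.] hi [683. -88.  73.] col [84. 71. 57.]
cup 0.73 [196. 173.] n 1111 top [548. 116. 139.] lo [517.  83.  11.] hi [612. 182. 142.] col [70. 59. 47.]
bottle 0.93 [371. 124.] n 1506 top [ 660. -269.  219.] lo [ 625. -322.   -3.] hi [ 745. -236.  222.] col [77. 76. 70.]
spatula 0.62 [296. 275.] n 1339 top [406. -95.  18.] lo [ 259. -143.   -2.] hi [449. -72.  22.] col [56. 52. 45.]
call_top [(0.78, [381.8, 265.4]), (0.72, [372.3, 219.0]),
[... 792 characters left out ...]
32. 216.  13.] hi [546. 282. 166.] col [107.  95.  82.]
bowl 0.66 [233. 277.] n 1984 top [ 632. -141.   69.] lo [ 581. -189.   18.] hi [683. -87.  72.] col [132. 115.  97.]
cup 0.73 [327. 200.] n 1614 top [556. 116. 139.] lo [437.  81.  12.] hi [587. 238. 142.] col [104.  92.  76.]
bottle 0.71 [172. 311.] n 2580 top [ 661. -272.  219.] lo [ 530. -306.   -0.] hi [ 694. -238.  222.] col [115. 111. 103.]
spatula 0.64 [204. 192.] n 848 top [407. -97.  18.] lo [ 257. -146.   -2.] hi [451. -75.  22.] col [101.  93.  82.]
call_top [(0.83, [126.1, 211.9]), (0.76, [143.8, 245.6]), (0.6, [105.9, 262.2])]
mug_handle [(0.92, [264.2, 151.2]), (0.9, [289.3, 203.9])]
vase_mouth [(0.78, [368.8, 142.4])]
1.1
```

View pics/top0.png

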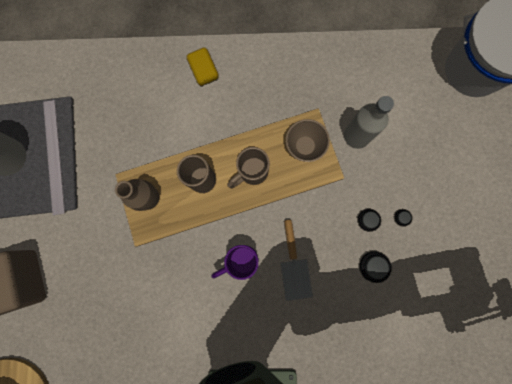

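View pics/scene0.png

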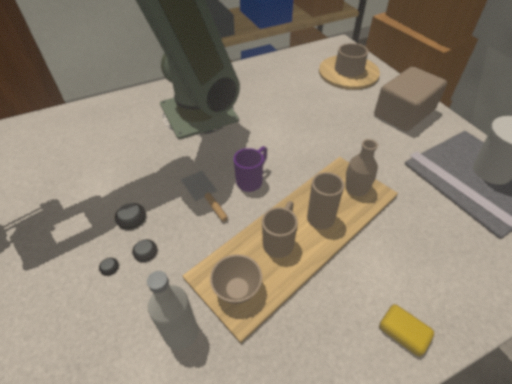

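The top view shows three round buttons: (377,266) is large, (371,219) middle and (403,217) small. It also shows the clay mug at (252,165) with its handle at (235,179), a purple mug at (241,262) to leave alone, and the vase mouth at (124,188). By size and its 22 mm height, the button to press is the one at (371,219), near x 448, y -289. Next I refine these positions and check the choice in a crop.

```bash
python3 - <<'E'
from h import *
D={c:np.load(f"{c}_d.npy") for c in("top","scene")}
for c in D:
    d=D[c];v,u=np.nonzero(d>0);P=world(c,u,v,d[v,u])
    def near(x,y,r,lo,hi): 
        m=(np.hypot(P[:,0]-x,P[:,1]-y)<r)&(P[:,2]>lo)&(P[:,2]<hi);return P[m]
    def circ(Q): 
        (cx,cy),r=cv2.minEnclosingCircle(Q[:,:2].astype(np.float32));return round(cx,1),round(cy,1),round(r,1),"n",len(Q),"z",Q[:,2].mean().round(1)
    print(c,"btnM",circ(near(448,-289,35,18,30)),"L",circ(near(336,-295,40,24,40)),"S",circ(near(452,-370,28,13,30)))
    print("vase rim",circ(near(510,254,40,158,175)))
    print("cup rim",circ(near(552,116,60,134,150)),"bowl rim",circ(near(632,-140,70,64,80)))
    M=near(567,-8,43,100.5,112);print("mug rim",circ(M))
    H=near(567,-8,95,86,112);cx,cy=circ(M)[:2];r=np.hypot(H[:,0]-cx,H[:,1]-cy)
    H=H[(r>44)&(r<80)];print("handle",len(H),H.mean(0).round(1) if len(H) else 0, "ang",np.degrees(np.arctan2(H[:,1].mean()-cy,H[:,0].mean()-cx)).round(1) if len(H) else 0)
    for uv in {"top":[(235.3,177.9)],"scene":[(289.3,203.9)]}[c]: print("net handle",atz(c,uv,101).round(1))
    print("net vase",atz(c,{"top":(121.9,186.8),"scene":(368.8,142.4)}[c],165).round(1),"net btn",atz(c,{"top":(372.3,219),"scene":(143.8,245.6)}[c],22).round(1))
a=cv2.imread("pics/top0.png");s=cv2.imread("pics/scene0.png")
A=cv2.resize(a[190:290,340:440],(400,400),interpolation=3);B=cv2.resize(a[135:235,180:280],(400,400),interpolation=3)
cv2.imwrite("pics/crop1.png",cv2.convertScaleAbs(np.hstack([A,B]),alpha=1.8))
E
```

```text
top btnM (446.9, -286.9, 19.5, 'n', 205, 'z', np.float64(20.6)) L (335.8, -294.2, 26.0, 'n', 398, 'z', np.float64(27.7)) S (451.7, -369.2, 14.9, 'n', 118, 'z', np.float64(15.3))
vase rim (510.2, 254.8, 19.0, 'n', 143, 'z', np.float64(163.6))
cup rim (552.0, 117.4, 34.8, 'n', 238, 'z', np.float64(138.6)) bowl rim (632.7, -137.3, 51.7, 'n', 330, 'z', np.float64(68.2))
mug rim (570.3, -5.4, 41.6, 'n', 224, 'z', np.float64(103.8))
handle 56 [533.4  36.8  96.3] ang 131.2
net handle [539.8  28.6 101. ]
net vase [514.7 257.1 165. ] net btn [ 447.9 -291.2   22. ]
scene btnM (447.0, -287.8, 20.8, 'n', 209, 'z', np.float64(21.3)) L (335.5, -295.7, 26.5, 'n', 297, 'z', np.float64(28.3)) S (452.1, -370.9, 15.1, 'n', 141, 'z', np.float64(16.0))
vase rim (509.7, 253.0, 18.8, 'n', 112, 'z', np.float64(162.6))
cup rim (552.6, 116.2, 35.7, 'n', 241, 'z', np.float64(138.1)) bowl rim (631.7, -138.8, 51.7, 'n', 472, 'z', np.float64(68.5))
mug rim (568.1, -8.1, 41.9, 'n', 248, 'z', np.float64(103.7))
handle 32 [536.6  34.   97.7] ang 126.8
net handle [539.8  30.1 101. ]
net vase [505.7 252.6 165. ] net btn [ 446.7 -287.5   22. ]
```

View pics/crop1.png

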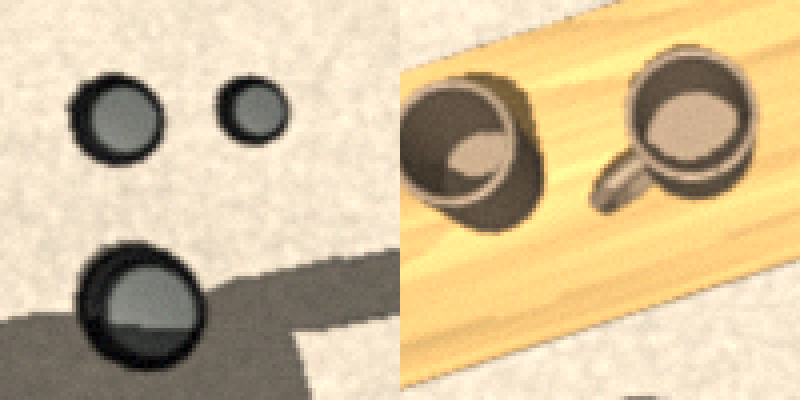

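The crop confirms the choice: the middle-sized button is the upper left one, at crop pixel (120,120). The clay mug's handle points to lower left, at crop (615,190). I take these positions: button (447,-288,22), handle about (537,32,101) and vase mouth (510,254,165). Now I approach with the fingers shut.

send_rows(targets=[[[0,0,0,0.122,0.111,-0.06,1],[0,0,0,0.122,0.111,-0.06,1],[0,0,0,0.122,0.111,-0.06,1],[0,0,0,0.122,0.111,-0.06,1],[0,0,0,0.122,0.111,-0.06,1],[0,0,0,0.122,0.111,-0.06,1],[0,0,0,0.122,0.111,-0.06,1],[0,0,0,0.122,0.111,-0.06,1],[0,0,0,0.122,0.111,-0.06,1],[0,0,0,0.122,0.111,-0.06,1],[0,0,0,0.122,0.111,-0.06,1],[0,0,0,0.122,0.111,-0.06,1]]], grip_force=5)

```text
time_s: 2.3
ee_pos: [448.2, -286.6, 88.5]
ee_rot: [180.0, -0.0, 15.6]
force: [-0.0, -0.6, 0.9]
gripper_width: 0.8
gripper_force: 0.0
```

send_rows(targets=[[[0,0,0,0,0,-0.1,1],[0,0,0,0,0,-0.08,1],[0,0,0,0,0,-0.03,1],[0,0,0,0,0,-0.02,1],[0,0,0,0,0,-0.015,1],[0,0,0,0,0,-0.01,1],[0,0,0,0,0,-0.01,1],[0,0,0,0,0,0,1]]])

```text
time_s: 3.1
ee_pos: [447.3, -287.8, 36.3]
ee_rot: [179.9, -0.0, 15.6]
force: [-0.1, 1.4, 3.3]
gripper_width: 0.3
gripper_force: 2.0
```

send_rows(targets=[[[0,0,0,0,0,-0.005,1],[0,0,0,0,0,-0.005,1],[0,0,0,0,0,-0.004,1],[0,0,0,0,0,0,1]]])

```text
time_s: 3.5
ee_pos: [447.3, -287.8, 34.9]
ee_rot: [179.9, -0.0, 15.6]
force: [-3.8, 1.3, 17.0]
gripper_width: 0.4
gripper_force: 8.3
```

The button is at its stop: the force jumped to 17 N at z 34.9. I lift off and hold for a moment.

send_rows(targets=[[[0,0,0,0,0,0.05,1],[0,0,0,0,0,0.15,1],[0,0,0,0,0,0.2,1],[0,0,0,0,0,0.2,1],[0,0,0,0,0,0.2,1],[0,0,0,0,0,0,1]]])

```text
time_s: 4.1
ee_pos: [450.1, -289.4, 198.6]
ee_rot: [179.5, -0.5, 15.6]
force: [0.1, -0.7, 0.4]
gripper_width: 0.5
gripper_force: 0.0
```

```bash
python3 - <<'E'
from h import *
im,d=optics.grab_frame("scene");cv2.imwrite("pics/scene1.png",im[:,:,::-1])
v,u=np.nonzero(d>0);P=world("scene",u,v,d[v,u])
Q=P[(np.hypot(P[:,0]-447,P[:,1]+288)<15)&(P[:,2]<40)];print("cap z",len(Q),np.median(Q[:,2]) if len(Q) else 0)
p=np.array(env.state()["ee_pos"]);print(p,"to mug, over 10 rows, units of 0.2 m:",((np.array([537,32,180])-p)/2000).round(4))
E
```

```text
cap z 119 21.55005316325196
[ 448.61844834 -288.46663436  195.67662117] to mug, over 10 rows, units of 0.2 m: [ 0.0442  0.1602 -0.0078]
```

The cap is back up at z 21.6. Next I go above the mug handle and descend.

send_rows(targets=[[[0,0,0,0.044,0.16,0,1],[0,0,0,0.044,0.16,0,1],[0,0,0,0.044,0.16,0,1],[0,0,0,0.044,0.16,0,1],[0,0,0,0.044,0.16,0,1],[0,0,0,0.044,0.16,0,1],[0,0,0,0.044,0.16,0,1],[0,0,0,0.044,0.16,0,1],[0,0,0,0.044,0.16,0,1],[0,0,0,0.044,0.16,0,1],[0,0,0,0,0,0,1]]])

```text
time_s: 5.25
ee_pos: [535.2, 35.6, 191.0]
ee_rot: [-179.9, 0.1, 15.8]
force: [-0.2, 0.3, -0.4]
gripper_width: 0.5
gripper_force: 0.0
```

```bash
python3 - <<'E'
from h import *
for c in("scene",):
    im,d=optics.grab_frame(c);cv2.imwrite("pics/scene2.png",cv2.resize(im[100:300,180:400,::-1],(660,600)))
    for n in("mug_handle",): print([(round(p["conf"],2),atz(c,p["at"],101).round(1)) for p in optics.place_of(c,n)])
print(env.state()["ee_pos"])
E
```

```text
[(0.97, array([541.5,  34.1, 101. ]))]
[534.33919139  32.7649745  191.29288719]
```

View pics/scene2.png

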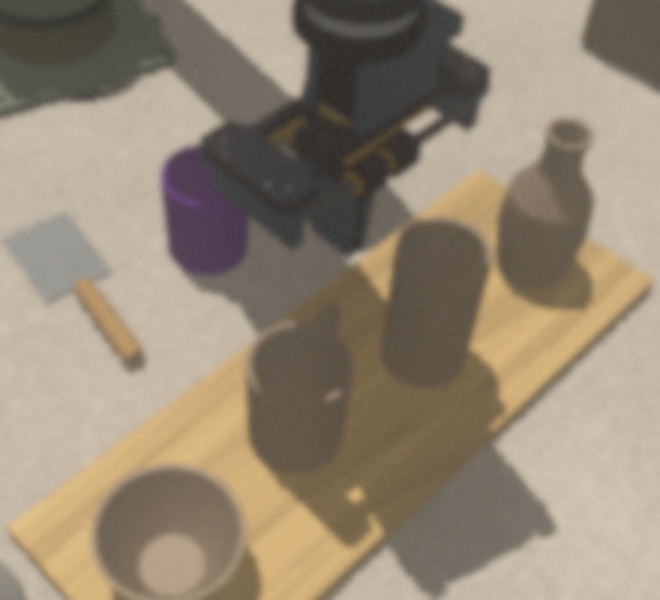

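The picture shows the shut fingers at crop (345,245), above the clay mug's handle at (330,315), and no contact anywhere. I descend to TCP z of about 146 and dwell there 2 s.

send_rows(targets=[[[0,0,0,0.015,0,-0.08,1],[0,0,0,0,0,-0.08,1],[0,0,0,0,0,-0.05,1],[0,0,0,0,0,-0.015,1],[0,0,0,0,0,0,1],[0,0,0,0,0,0,1],[0,0,0,0,0,0,1],[0,0,0,0,0,0,1],[0,0,0,0,0,0,1],[0,0,0,0,0,0,1],[0,0,0,0,0,0,1],[0,0,0,0,0,0,1]]])

```text
time_s: 6.55
ee_pos: [538.2, 32.5, 148.0]
ee_rot: [180.0, -0.0, 15.6]
force: [0.1, -0.1, 0.1]
gripper_width: 0.5
gripper_force: 0.0
```

send_rows(targets=[[[0,0,0,0,0,0,1],[0,0,0,0,0,0,1],[0,0,0,0,0,0,1],[0,0,0,0,0,0,1],[0,0,0,0,0,0,1],[0,0,0,0,0,0,1],[0,0,0,0,0,0,1],[0,0,0,0,0,0,1],[0,0,0,0,0,0,1],[0,0,0,0,0,0,1],[0,0,0,0,0,0,1],[0,0,0,0,0,0,1]]])

```text
time_s: 7.75
ee_pos: [538.2, 32.5, 148.0]
ee_rot: [180.0, 0.0, 15.6]
force: [0.8, 0.6, 0.0]
gripper_width: 0.3
gripper_force: 0.0
```

I have held there for 2 s. Now I go up and over, clear of the cup, to above the vase.

send_rows(targets=[[[0,0,0,0,0,0.1,1],[0,0,0,0,0,0.2,1],[0,0,0,0,0,0.2,1],[0,0,0,0,0,0.05,1],[0,0,0,-0.02,0.16,0,1],[0,0,0,-0.02,0.16,0,1],[0,0,0,-0.02,0.16,0,1],[0,0,0,-0.02,0.16,0,1],[0,0,0,-0.02,0.16,0,1],[0,0,0,-0.02,0.16,0,1],[0,0,0,-0.02,0.148,0,1],[0,0,0,0,0,0,1]]])

```text
time_s: 8.95
ee_pos: [509.3, 257.1, 257.0]
ee_rot: [-179.9, 0.1, 15.8]
force: [0.3, 0.0, 0.5]
gripper_width: 0.6
gripper_force: 0.0
```

```bash
python3 - <<'E'
from h import *
im,d=optics.grab_frame("scene");cv2.imwrite("pics/scene3.png",cv2.resize(im[60:260,230:450,::-1],(660,600)))
v,u=np.nonzero(d>0);P=world("scene",u,v,d[v,u])
Q=P[(np.hypot(P[:,0]-510,P[:,1]-254)<26)&(P[:,2]>157)&(P[:,2]<172)];print(len(Q),cv2.minEnclosingCircle(Q[:,:2].astype(np.float32)),Q[:,2].max())
print(env.state()["ee_pos"])
E
```

```text
120 ((508.8766784667969, 252.53028869628906), 19.26103973388672) 166.84818195438436
[509.56014591 255.27658642 257.04524579]
```

View pics/scene3.png

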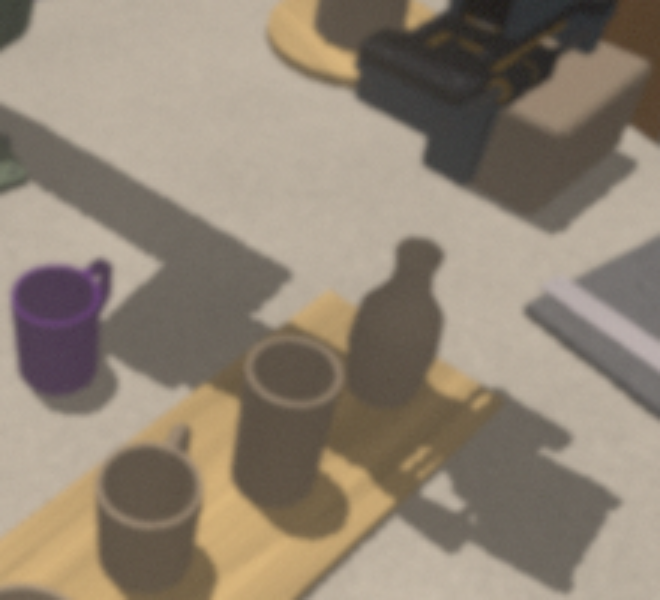

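The fingers, at crop (450,170), are above the vase mouth at (420,243), and all the pots are still standing. I descend about 47 mm and hold.

send_rows(targets=[[[0,0,0,0,-0.005,-0.08,1],[0,0,0,0,0,-0.08,1],[0,0,0,0,0,-0.06,1],[0,0,0,0,0,-0.015,1],[0,0,0,0,0,0,1],[0,0,0,0,0,0,1],[0,0,0,0,0,0,1],[0,0,0,0,0,0,1],[0,0,0,0,0,0,1],[0,0,0,0,0,0,1],[0,0,0,0,0,0,1],[0,0,0,0,0,0,1]]])

```text
time_s: 10.2
ee_pos: [510.1, 253.1, 211.0]
ee_rot: [180.0, 0.0, 15.6]
force: [0.3, -0.6, 0.3]
gripper_width: 0.7
gripper_force: 0.0
```

send_rows(targets=[[[0,0,0,0,0,0,1],[0,0,0,0,0,0,1],[0,0,0,0,0,0,1],[0,0,0,0,0,0,1],[0,0,0,0,0,0,1],[0,0,0,0,0,0,1],[0,0,0,0,0,0,1],[0,0,0,0,0,0,1],[0,0,0,0,0,0,1],[0,0,0,0,0,0,1],[0,0,0,0,0,0,1],[0,0,0,0,0,0,1]]])

```text
time_s: 11.4
ee_pos: [510.2, 253.1, 211.0]
ee_rot: [180.0, -0.0, 15.6]
force: [0.1, 0.3, -0.9]
gripper_width: 0.6
gripper_force: 0.0
```

```bash
python3 - <<'E'
from h import *
s=env.state();print(s["time_s"],s["ee_pos"],s["force"])
p=np.array(s["ee_pos"])-[509.7,253.8,165]
if np.hypot(*p[:2])<10 and 30<p[2]<55: print(env.job_done())
E
```

```text
11.4 [510.17986438 253.07760986 211.00406242] [ 0.09988988  0.31779681 -0.89300997]
the job is handed in; nothing more can be done
None
```

The job is handed in: I pressed the middle-sized button to its stop and it came back up, then pointed for 2 s at the clay mug's handle and ended pointing at the vase mouth, with the fingertips about 27 mm above it; I saw no contact with any pot, and the verdict was not shown.

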